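# Latch the desk camera onto its ball stand

## Robot

A 7-joint arm with a two-finger parallel gripper is mounted at the origin on the work surface; the furniture and walls round the work are solid. World frame = base frame: x ahead of the robot, y to its left, z up, the work surface at z = 0. Lengths are in mm, angles in rad, forces in N, time in s.
With the tool pointing down it reaches from about 400 to 850 mm from the base axis. Payload 4.4 kg.
Tool frame: the origin (TCP) lies midway between the tips of the shut fingers; the grasp point (between the pads) lies arm.tcp_to_grasp behind it (arm.tcp_to_grasp is the distance from the TCP to the grasp point, in mm); z points along the fingers, y is the line along which they close (so a half turn about z gives the same grasp; the last joint's range is limited). The gripper opens to 94 mm and grips with 3 to 60 N. Pads are 16 mm wide; open, the fingers measure 119 mm over their backs; the gripper's body (75 mm by 177 mm) begins 78 mm behind the grasp point.
Start: joints at [1.208, 0.628, 0.038, 1.517, -0.027, 0.996, -0.02], TCP at [190.129, -621.586, 205.478] pointing down, gripper open.
Joint ranges: [-3.06, 3.06], [-0.37, 2.12], [-1.25, 1.32], [0.18, 2.47], [-1.1, 4.24], [0.23, 1.98], [-2.94, 2.94]. Speed limits (rad/s): [2.57, 2.57, 3.14, 3.14, 3.14, 3.14, 3.14].

## Interface

Orientations are given as a rotation vector (axis times angle).
In Python, from station import state, read_camera, camera_model, arm, regions_of, tip_of gives the robot as it stands.
- The arm moves only by the tool send_rows, never from a script. Its argument "motion" is one flat list of numbers, 7 for each row, row after row: the turn, a rotation vector about the tool's x, y, z in degrees, then the shift along the tool's x, y, z in m, then the finger opening in m, from 0 to 0.094. In form: [rx, ry, rz, dx, dy, dz, hand, rx, ry, rz, dx, dy, dz, hand, ...]. A call has 1 to 20 rows; each row is the pose to reach, as a shift and turn from the pose commanded when the call began, along the tool's axes at that moment; what a row does not reach only later rows make up. A row lasts 1/8 s, in which the tool goes at most 62.5 mm and 10.7 degrees, less where a joint would pass 70% of its speed; a pose out of reach is approached as far as the arm can. A call with a gripper value outside its range is refused whole. The fingers move at their own pace and stop on an object; "force" is the grip in N (left out, the last holds). Time passes only in rows, so rows that repeat a pose let the fingers close. It gives the time, the measured TCP pose, the force, the opening and the grip force at its end, in the units of the state.
- state(): the state, without advancing time (a new reading comes with each control period).
- read_camera(name): name is "side" or "top" or "wrist"; returns the picture (400x640x3 uint8, blue, green, red); there is no depth.
- camera_model(name): a dict with "vfov" (degrees; the focal length in pixels is half the picture's height over the tangent of half this angle, whatever the lens; pixels are square), "cx", "cy" (the principal point, pixels), "dist" ([k1, k2, p1, p2, k3] as OpenCV has them; the pictures are not rectified), "R" (3x3) and "t" (3): a world point X has camera coordinates R X + t; the wrist camera has in their place "tool_from_camera" (4x4, takes a point from camera to tool coordinates, whose origin is the TCP and whose axes are the flange's). Camera axes: x right, y down, z forward; pixel columns grow to the right and rows downward; lengths in mm; the calibration is good to about 2 mm. A picture is of the moment at which its call begins: read the wrist's pose just before it. camera_model takes no time and is no camera call.
- arm.sign_off(): hands the job in; it is judged then, once.
Trained networks look in the newest picture that a camera, given by its name, has taken for a name from the list of things; names that differ only in an ending like _2 or _b are one class to them, and where a whole thing is asked for, a point or a joint stands for the part that bears it (a point fixed in the world has none). Each returns a list of dicts, best first, with "score" (0 to 1); they miss things now and then, are a little off and sometimes report something else, mostly with a low value. They report only what shows in the picture. A call takes as long as a camera call. They do not tell look-alikes from the thing itself.
- regions_of(camera, thing): "pixels" (400x640 bool, what is visible of it) and "box" ([centre column, centre row, width, height] as shares, 0 to 1, of the picture: columns of its width, rows of its height, round what is visible of it).
- tip_of(camera, thing): "location" ([column, row] as shares, 0 to 1, of the picture: columns of its width, rows of its height: a listed point, or the origin of a listed thing).
The state is a dict: "clock": time; "joint_pos": joint angles; "joint_velocities": joint speeds; "joint_torque": joint torques, N m; "eef_pos": TCP position; "eef_rot": TCP orientation; "wrist_force": force on the tool from outside, world axes, zero at the start; "wrist_torque": the same for the moment, N m; "width": opening from 0.0 (shut) to 1.0 (fully open); "grasp_force": force on a finger pad.
Only numpy, scipy, OpenCV 4.12 (cv2) and the standard library are available. Lean on these libraries where they do the work, as an engineer would, in place of code of your own. Each camera call takes 0.05 s, during which the arm holds its last target. There are 200 camera calls.

## Task

Pick up the small desk camera and lower its socket upright onto the stand that ends in a ball (not the one with the straight post) until it sits flat on the round seat, with its latch lever still raised. Then press the lever fully down so that the camera is latched, and leave it there. It does not matter which way the camera looks.

Things in the scene. Friction and masses are not known exactly. Their poses are not given: they have to be found in the camera images.
- camera_center (a point): Middle of the loose camera's grey socket block, 20 mm above its underside. Block 60 mm long (x -28 to +32 mm), 40 wide (y, flat sides to grip), 41 high, level on the desk at the start. Own x runs from lens to lever tip; black lens barrel, 36 mm thick, out to x -69. Socket 30x30 mm, 36 deep, open below. 0.15-0.24 kg. Seated, this point lies at the ball's centre (play 3 mm sideways, up to 6 along x).
- ball_center (a point): Centre of the 24 mm steel ball on the ball stand, 76 mm above the desk. The stand is fixed: dark foot 90 mm across, mast, round flat black seat 72 mm across with its top 20 mm below this point; the camera's block rests on that seat. A like stand with a straight 12 mm post, 34 mm high, in place of the ball stands 15 to 28 cm to one side.
- lever_pad (a point): Where to press: top of the steel latch lever, 10 mm short of its tip, over the block. Lever 18 mm wide, 56 long, hinged at x -20, 24 mm above the camera's centre. Down, this point is at x +22, 27.5 mm above the camera's centre; raised, 12 to 17 mm higher and 3 to 6 mm nearer the centre; the tip then reaches at most 50 mm above the camera's centre.
- lever (a joint): Angle of the latch lever, rad: 0 fully down (latched: its hook lies under the ball), 0.40 fully raised; starts at 0.32 to 0.40. Stiff hinge: it stays where it is left and takes about 5 N at the pad to press down. With the lever down the hook blocks the socket, so the ball cannot enter.
Not all that is in view belongs to the job. What is shaped like the part that bears camera_center but orange is not meant.

How it is judged:
By the outcome, as a careful person would: the job done as asked, in the order asked, and still so for the second after the job is handed in, with the robot touching nothing.
It also fails if it takes over 48 s, if anything falls off the work surface, if the arm or the gripper's body presses on something with over 40 N, if the wrist force passes 120 N, or if a joint passes its speed limit or range.

## Working session

There is one attempt and no reset: what is moved stays moved. The work goes in short steps, Python scripts to look and compute and a tool call to move; the robot and the scene stay as the last step left them, time stands still between calls to the robot, and variables do not carry over. Pictures are saved under pics/ and viewed, at most 10 in all, crops included, and the job is handed in when it is done.

Besides the shell and the picture viewer there is one more tool, called after "Call:" by a JSON object that holds its "name" and its "arguments", one argument or row to a line. send_rows: Moves the arm, as the interface text tells. Its arguments: {"type":"object","properties":{"motion":{"type":"array","items":{"type":"number"}},"force":{"type":"number"}},"required":["motion"]}

```bash
mkdir -p pics; ls; cat > h.py <<'E'
import numpy as np, cv2
from scipy.spatial.transform import Rotation as Ro
from station import state, read_camera, camera_model, arm, regions_of, tip_of
def K(m):
    f=200/np.tan(np.radians(m["vfov"])/2); return np.array([[f,0,m["cx"]],[0,f,m["cy"]],[0,0,1.]])
def RT(name,s=None):
    m=camera_model(name)
    if "R" in m: return m,np.array(m["R"]),np.array(m["t"])
    s=s or state(); T=np.eye(4); T[:3,:3]=Ro.from_rotvec(s["eef_rot"]).as_matrix(); T[:3,3]=s["eef_pos"]
    C=np.linalg.inv(T@np.array(m["tool_from_camera"])); return m,C[:3,:3],C[:3,3]
def ray(name,uv,s=None):
    m,R,t=RT(name,s); p=cv2.undistortPoints(np.array([[uv]],float),K(m),np.array(m["dist"],float))[0,0]
    d=R.T@np.array([p[0],p[1],1]); return -R.T@t,d/np.linalg.norm(d)
def onz(name,uv,z,s=None):
    o,d=ray(name,uv,s); return o+d*(z-o[2])/d[2]
def tri(rs):
    A=sum(np.eye(3)-np.outer(d,d) for o,d in rs); b=sum((np.eye(3)-np.outer(d,d))@o for o,d in rs)
    x=np.linalg.solve(A,b); return x,[float(np.linalg.norm((np.eye(3)-np.outer(d,d))@(x-o))) for o,d in rs]
def proj(name,X,s=None):
    m,R,t=RT(name,s); return cv2.projectPoints(np.array(X,float).reshape(-1,1,3),cv2.Rodrigues(R)[0],t,K(m),np.array(m["dist"],float))[0][:,0]
E
python3 - <<'E'
from h import *
print(state()["eef_rot"],arm.tcp_to_grasp)
for c in ["side","top","wrist"]:
    cv2.imwrite(f"pics/{c}0.png",read_camera(c))
    for n in ["camera_center","ball_center","lever_pad"]:
        for r in tip_of(c,n)[:4]:
            uv=np.array(r["location"])*[640,400]; print(c,n,round(r["score"],2),uv.round(1),onz(c,uv,{"c":20,"b":76,"l":60}[n[0]]).round())
im=[cv2.imread(f"pics/{c}0.png") for c in ["side","top"]]
E
```

```text
pics
[-3.10532002e+00 -4.64293829e-01  4.26892784e-04] 18.8
side camera_center 0.65 [319.5 179.8] [ 483. -199.   20.]
side lever_pad 0.5 [308.3 166.9] [ 517. -186.   60.]
top camera_center 0.89 [371.4 170.6] [ 482. -192.   20.]
top camera_center 0.65 [422.3 266.6] [ 185. -352.   20.]
top ball_center 0.63 [291.  161.1] [498.  57.  76.]
top lever_pad 0.67 [372.6 162.9] [ 499. -192.   60.]
top lever_pad 0.45 [429.9 262.2] [ 200. -367.   60.]
wrist camera_center 0.55 [ 57.5 105.6] [ 184. -343.   20.]
wrist lever_pad 0.55 [ 65.4 102.3] [ 199. -378.   60.]
```

View pics/side0.png

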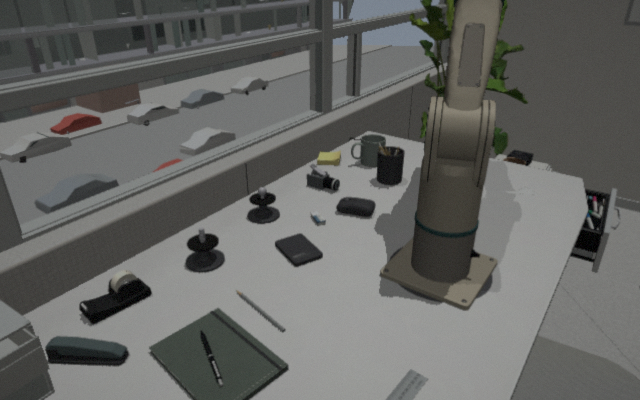

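View pics/top0.png

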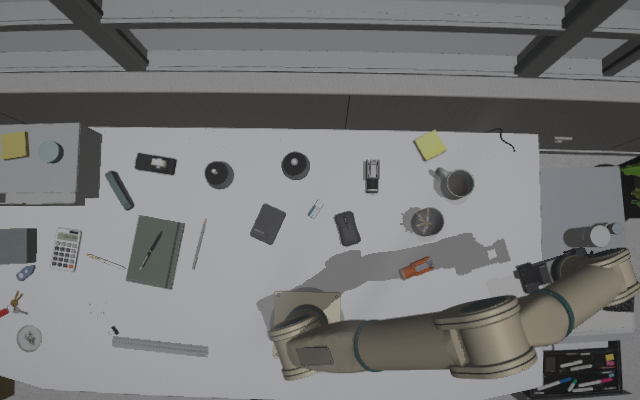

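The side view shows the grey camera at (320,180) and the stands at (263,200) and (202,245). In the top view they are at (372,175), (294,163) and (218,174); the orange look-alike is at (417,267). Next I'll zoom in on the stands.

```bash
python3 - <<'E'
from h import *
a=cv2.imread("pics/side0.png"); b=cv2.imread("pics/top0.png")
z=lambda i,x,y,w=66,h=50: cv2.resize(i[y:y+h,x:x+w],(396,300),interpolation=cv2.INTER_CUBIC)
cv2.imwrite("pics/z1.png",np.vstack([np.hstack([z(a,235,180),z(a,170,220)]),np.hstack([z(b,262,140),z(b,340,150)])]))
for c in ["side","top"]:
    for r in regions_of(c,"camera_center")[:3]: print(c,r["score"],np.array(r["box"])*[640,400,640,400])
m=camera_model("wrist");print(np.array(m["tool_from_camera"]).round(2),m["vfov"])
E
```

```text
side 0.64 [324.416 177.16   33.408  24.92 ]
top 0.81 [416.    267.36   30.784  18.08 ]
top 0.6 [370.944 177.2    11.328  38.2  ]
[[  -0.     -0.96   -0.29   85.23]
 [   1.      0.     -0.      0.39]
 [   0.     -0.29    0.96 -179.34]
 [   0.      0.      0.      1.  ]] 58.90886288550739
```

View pics/z1.png

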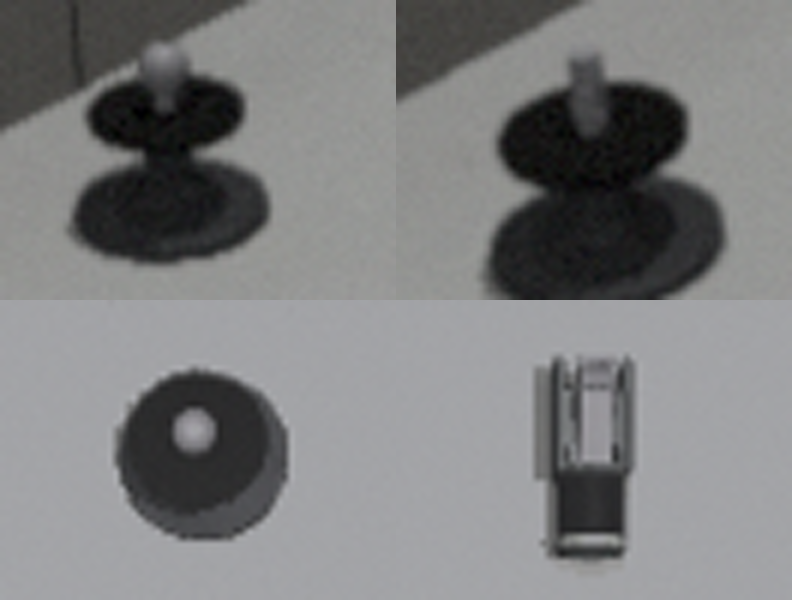

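```bash
cat >> h.py <<'E'
def rel(target,yawx=0.):
    """tool-frame shift (mm) and turn (deg) from the present pose to TCP target, tool down, tool x at world yaw yawx deg"""
    s=state(); R=Ro.from_rotvec(s["eef_rot"]); a=np.radians(yawx)
    G=Ro.from_matrix(np.array([[np.cos(a),np.sin(a),0],[np.sin(a),-np.cos(a),0],[0,0,-1]]))
    return (R.inv().apply(np.array(target)-s["eef_pos"])).round(1),np.degrees((R.inv()*G).as_rotvec()).round(2)
E
python3 - <<'E'
from h import *
b=tri([ray("side",(262.2,190.5)),ray("top",(294.3,161.7))]);print("ball",b)
c=tri([ray("side",(319.5,179.8)),ray("top",(371.4,170.6))]);print("cam",c)
c=tri([ray("side",(308.3,166.9)),ray("top",(372.6,162.9))]);print("pad",c)
for p in [(372.5,150+(360-300)/6),(372.5,150+(552-300)/6)]: print(onz("top",p,30))
print(rel((470,-193,240)))
E
```

```text
ball (array([496.20788692,  47.21158267,  78.6614024 ]), [0.6520340164367938, 0.6520340164367372])
cam (array([ 480.18381272, -192.3656634 ,   23.7062506 ]), [1.6690366346232264, 1.6690366346232415])
pad (array([ 506.34478617, -186.88725283,   61.64226762]), [8.608095498927822, 8.608095498927934])
[ 514.18760798 -194.13373889   30.        ]
[ 413.32384591 -194.84078161   30.        ]
(array([ 392.9, -328. ,  -34.5]), array([ 0., -0., 17.]))
```

Call:
{"name": "send_rows", "arguments": {
  "motion": [0,0,17,0.393,-0.328,-0.0345,0.094,0,0,17,0.393,-0.328,-0.0345,0.094,0,0,17,0.393,-0.328,-0.0345,0.094,0,0,17,0.393,-0.328,-0.0345,0.094,0,0,17,0.393,-0.328,-0.0345,0.094,0,0,17,0.393,-0.328,-0.0345,0.094,0,0,17,0.393,-0.328,-0.0345,0.094,0,0,17,0.393,-0.328,-0.0345,0.094,0,0,17,0.393,-0.328,-0.0345,0.094,0,0,17,0.393,-0.328,-0.0345,0.094,0,0,17,0.393,-0.328,-0.0345,0.094,0,0,17,0.393,-0.328,-0.0345,0.094,0,0,17,0.393,-0.328,-0.0345,0.094],
  "force": 35
}}

```text
clock: 2.33
eef_pos: [469.4, -194.1, 240.0]
eef_rot: [3.141, -0.003, -0.0]
wrist_force: [0.3, 0.1, -0.0]
width: 1.001
grasp_force: 0.0
```

```bash
python3 - <<'E'
from h import *
s=state();print(s["clock"],s["eef_pos"],rel((480,-192,45)))
im=read_camera("wrist");cv2.imwrite("pics/w1.png",im)
rs=[]
for n,z in [("camera_center",20),("lever_pad",62),("ball_center",76)]:
    for r in tip_of("wrist",n)[:3]:
        uv=np.array(r["location"])*[640,400];print(n,r["score"],uv,onz("wrist",uv,z,s))
E
```

```text
2.325 [ 469.43687542 -194.08472812  239.96468683] (array([ 10.6,  -2.1, 195. ]), array([ 0.01,  0.01, -0.12]))
camera_center 0.73 [318.4  154.08] [ 486.80066958 -197.21554688   20.        ]
camera_center 0.72 [422.912 366.4  ] [ 186.24386431 -344.80155138   20.        ]
camera_center 0.27 [314.496 149.4  ] [ 492.1515892 -192.7982954   20.       ]
lever_pad 0.75 [446.272 373.72 ] [ 212.22838593 -360.64973497   62.        ]
lever_pad 0.57 [314.304 148.08 ] [ 500.08408532 -192.78654796   62.        ]
ball_center 0.73 [ 76.8 154.8] [497.59639183  46.78772682  76.        ]
```

View pics/w1.png

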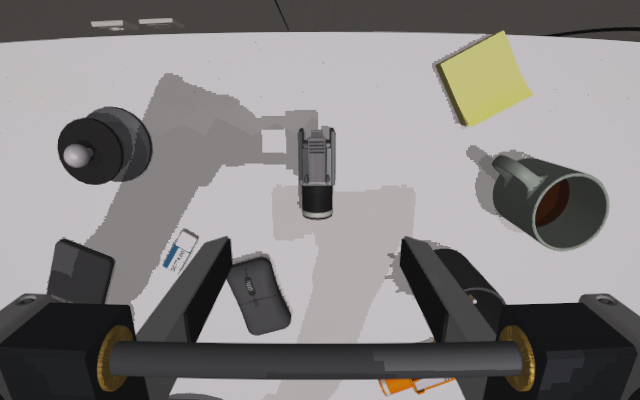

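The wrist view has the camera at (317,160), lens down-image (-x), nearly straight. The ball is clearly visible at (77,155), and the mug is well off to the right.

```bash
python3 - <<'E'
from h import *
s=state();R=[r for r in regions_of("wrist","camera_center") if abs(r["box"][0]-.5)<.06]
for r in R[:2]:
    p=r["pixels"];print(r["score"],np.array(r["box"])*[640,400,640,400])
    for y in range(126,222,10):
        c=np.where(p[y])[0]
        if len(c): print(y,c.min(),c.max(),*[onz("wrist",(u,y),40 if y<180 else 20,s)[:2].round(1) for u in (c.min()-.5,c.max()+.5)])
im=cv2.imread("pics/w1.png")
cv2.imwrite("pics/w1z.png",cv2.resize(im[110:230,260:380],(600,600),interpolation=cv2.INTER_CUBIC))
print(onz("wrist",(317,218.5),20,s),onz("wrist",(317,128),40,s))
E
```

```text
0.71 [316.48  174.04   38.976  92.92 ]
136 298 334 [ 510.1 -173.9] [ 510.1 -213.3]
146 298 334 [ 499.4 -173.8] [ 499.4 -213.4]
156 297 334 [ 488.6 -172.5] [ 488.6 -213.6]
166 298 334 [ 477.6 -173.4] [ 477.6 -213.7]
176 299 334 [ 466.4 -174.4] [ 466.4 -213.9]
186 302 332 [ 449.8 -176.7] [ 449.8 -212.8]
196 302 332 [ 437.6 -176.5] [ 437.6 -213. ]
206 302 332 [ 425.3 -176.4] [ 425.3 -213.1]
216 304 329 [ 412.7 -178.6] [ 412.7 -209.7]
[ 409.51885395 -194.75862239   20.        ] [ 518.50458418 -194.65418267   40.        ]
```

View pics/w1z.png

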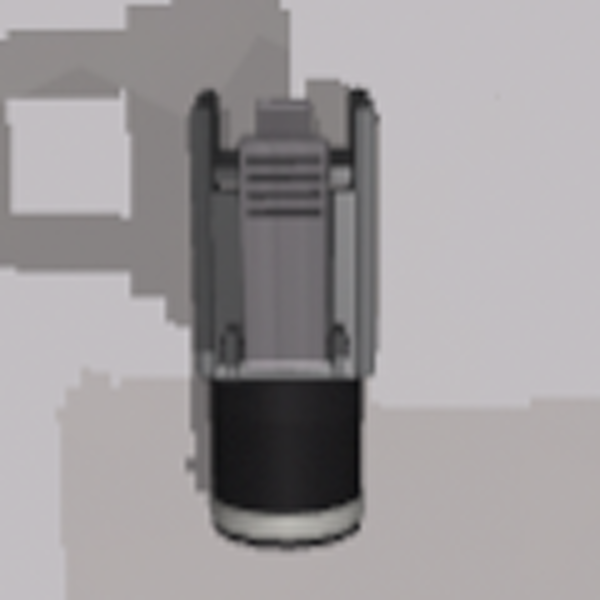

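Call:
{"name": "send_rows", "arguments": {
  "motion": [0,0,0,0.0146,0,0.06,0.094,0,0,0,0.0146,0,0.12,0.094,0,0,0,0.0146,0,0.17,0.094,0,0,0,0.0146,0,0.21,0.094,0,0,0,0.0146,0,0.232,0.094,0,0,0,0.0146,0,0.232,0.094,0,0,0,0.0146,0,0.232,0.094,0,0,0,0.0146,0,0.232,0.03,0,0,0,0.0146,0,0.232,0.03,0,0,0,0.0146,0,0.232,0.03,0,0,0,0.0146,0,0.232,0.03,0,0,0,0.0146,0,0.232,0.03,0,0,0,0.0146,0,0.232,0.03],
  "force": 35
}}

```text
clock: 4.2
eef_pos: [484.7, -193.2, 8.0]
eef_rot: [3.141, -0.0, 0.0]
wrist_force: [0.2, 0.1, 0.1]
width: 0.421
grasp_force: 34.9
```

Call:
{"name": "send_rows", "arguments": {
  "motion": [0,0,0,0,0,-0.03,0.03,0,0,0,0,0,-0.08,0.03,0,0,0,0,0,-0.13,0.03,0,0,0,0,0,-0.15,0.03,0,0,0,0,0,-0.15,0.03],
  "force": 35
}}

```text
clock: 4.82
eef_pos: [485.5, -193.3, 159.2]
eef_rot: [3.141, 0.0, 0.005]
wrist_force: [0.2, 0.0, -2.3]
width: 0.425
grasp_force: 34.9
```

```bash
python3 - <<'E'
from h import *
s=state();print(s["clock"],s["eef_pos"],s["wrist_force"],s["width"])
im=read_camera("wrist");cv2.imwrite("pics/w2.png",im)
for n in ["camera_center","lever_pad","ball_center"]:
    for c in ["wrist","side","top"]:
        if c!="wrist" and n=="camera_center": cv2.imwrite(f"pics/{c}2.png",read_camera(c))
        for r in tip_of(c,n)[:2]:
            uv=np.array(r["location"])*[640,400];z={"c":s["eef_pos"][2]+12,"l":s["eef_pos"][2]+52,"b":76}[n[0]]
            print(c,n,r["score"],uv,onz(c,uv,z,s))
E
```

```text
4.825 [ 485.47199024 -193.25591128  159.17780176] [ 0.21587086  0.03489832 -2.34082715] 0.4253482326424051
side camera_center 0.67 [322.304 136.08 ] [ 465.90025733 -189.52794127  171.17780176]
top camera_center 0.59 [424.704 267.8  ] [ 186.63452603 -329.07533778  171.17780176]
wrist lever_pad 0.94 [312.704 275.4  ] [ 499.75076547 -192.16513694  211.17780176]
side lever_pad 0.48 [310.976 121.6  ] [ 500.92384615 -181.17767973  211.17780176]
top lever_pad 0.69 [428.608 262.88 ] [ 201.24128892 -331.67471474  211.17780176]
wrist ball_center 0.74 [ 17.728 194.4  ] [495.25223795  49.05074519  76.        ]
side ball_center 0.87 [261.696 190.6  ] [501.28606146  44.75945226  76.        ]
top ball_center 0.8 [295.808 159.6  ] [502.71080201  42.5909477   76.        ]
```

View pics/w2.png

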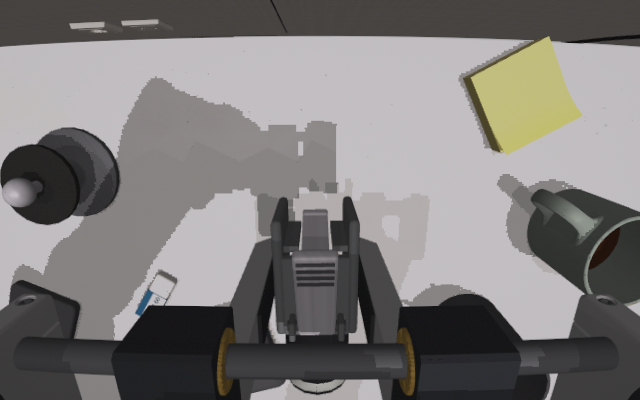

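Call:
{"name": "send_rows", "arguments": {
  "motion": [0,0,0,0,-0.05,0,0.03,0,0,0,0,-0.1,0,0.03,0,0,0,0,-0.135,0,0.03,0,0,0,0,-0.143,0,0.03,0,0,0,0,-0.143,0,0.03],
  "force": 35
}}

```text
clock: 6.05
eef_pos: [484.8, -50.6, 158.1]
eef_rot: [3.141, 0.001, 0.001]
wrist_force: [-0.7, -1.5, -1.4]
width: 0.423
grasp_force: 34.9
```

```bash
python3 - <<'E'
from h import *
s=state();P=np.array(s["eef_pos"]);print(s["clock"],P,s["eef_rot"],s["width"])
im=read_camera("wrist")
def ball(c,im,uv,w):
    u,v=map(int,uv);g=cv2.cvtColor(im,cv2.COLOR_BGR2GRAY)[v-w:v+w,u-w:u+w]
    t,m=cv2.threshold(g,75,255,cv2.THRESH_BINARY); n,l,st,ce=cv2.connectedComponentsWithStats(m)
    k=l[w,w]; print(c,t,st[k]); return ce[k]+[u-w,v-w]
for r in tip_of("wrist","ball_center")[:1]: wb=np.array(r["location"])*[640,400];print("ball",r["score"],wb,onz("wrist",wb,76,s))
for r in tip_of("wrist","lever_pad")[:1]:
    uv=np.array(r["location"])*[640,400];print("pad",onz("wrist",uv,P[2]+52,s)-P)
print("walls",[onz("wrist",u,P[2]+33,s)-P for u in [(281,199),(350,199)]])
print(tri([ray("wrist",wb,s),ray("side",(262.2,190.5)),ray("top",(294.3,161.7))]),tri([ray("wrist",wb,s),ray("top",(294.3,161.7))]))
print("side refl", proj("side",[[497,47.3,76]]),proj("top",[[497,47.3,76]]),proj("wrist",[[497,47.3,76]],s))
u,v=wb.astype(int)
A=cv2.resize(im[v-40:v+40,u-40:u+40],(400,400),interpolation=cv2.INTER_CUBIC)
B=cv2.resize(im[180:400,220:420],(364,400),interpolation=cv2.INTER_CUBIC)
print(u,v);cv2.imwrite("pics/w3.png",np.hstack([A,B]))
E
```

```text
6.05 [484.78363126 -50.55120127 158.06554722] [3.14093476e+00 5.24943620e-04 5.03201470e-04] 0.4232721943033284
ball 0.6 [187.52 191.6 ] [496.72861244  48.44731997  76.        ]
pad [14.52706323  1.28658836 52.        ]
walls [array([40.88123963, 14.87334669, 33.        ]), array([ 40.88799263, -14.94470655,  33.        ])]
(array([496.70616424,  47.2541534 ,  78.33471041]), [0.741200623363281, 0.3819099965704431, 1.0330586939828068]) (array([496.50266332,  47.59424771,  76.5074839 ]), [0.7447109322115071, 0.7447109322114638])
side refl [[262.25211745 191.35239374]] [[294.21082478 161.42964325]] [[188.94215357 191.2607486 ]]
187 191
```

View pics/w3.png

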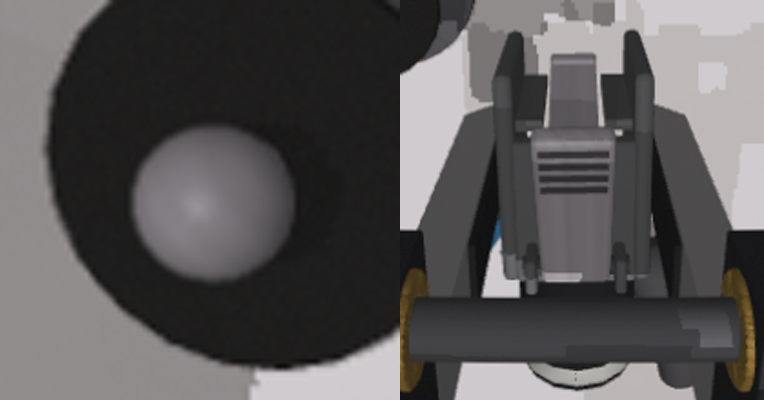

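Ball disc centre is at about pixel (189.6,191.4), which puts the ball at (497,47,76). The camera is held level and centred with its lever raised. Now over the ball.

Call:
{"name": "send_rows", "arguments": {
  "motion": [0,0,0,0.007,-0.045,0,0.03,0,0,0,0.0137,-0.085,0,0.03,0,0,0,0.0137,-0.0975,0,0.03,0,0,0,0.0137,-0.0975,0.025,0.03,0,0,0,0.0137,-0.0975,0.05,0.03,0,0,0,0.0137,-0.0975,0.056,0.03,0,0,0,0.0137,-0.0975,0.056,0.03],
  "force": 35
}}

```text
clock: 7.08
eef_pos: [498.3, 46.4, 102.0]
eef_rot: [3.141, -0.003, -0.001]
wrist_force: [0.5, 0.1, -1.8]
width: 0.422
grasp_force: 34.9
```

```bash
python3 - <<'E'
from h import *
s=state();P=np.array(s["eef_pos"]);print(s["clock"],P,s["eef_rot"],s["wrist_force"])
a=read_camera("side");b=read_camera("top")
z=lambda i,x,y: cv2.resize(i[y:y+60,x:x+60],(400,400),interpolation=cv2.INTER_CUBIC)
cv2.imwrite("pics/s4.png",np.hstack([z(a,232,150),z(b,265,130)]))
C=P+[-1.5,0,12]
B=[C+[x,y,-20] for x in(-28,32) for y in (-20,20)]
print(proj("side",[C]+B).round(1), proj("side",[[497,47,76]]))
E
```

```text
7.075 [498.34429637  46.36036415 102.01660784] [ 3.14103545e+00 -2.53722424e-03 -6.27288017e-04] [ 0.50474621  0.1016098  -1.79280498]
[[261.8 178.5]
 [275.  185.3]
 [265.  190.7]
 [258.3 179.7]
 [248.2 184.9]] [[262.32668247 191.31201944]]
```

View pics/s4.png

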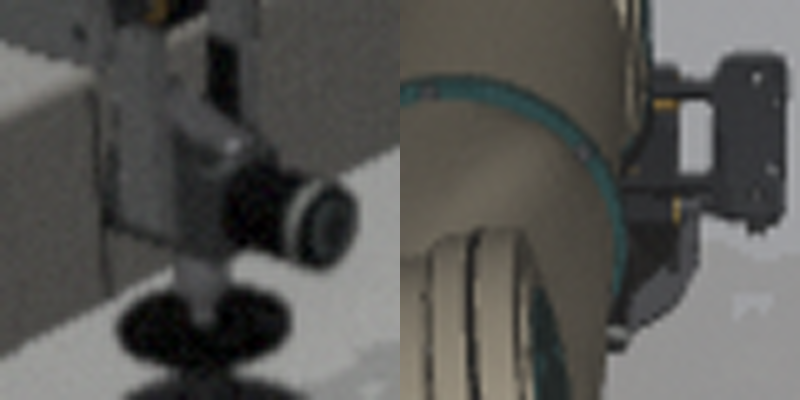

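The side crop shows the camera level and the ball just below the socket, at about (262,191). The block corners are where the projection puts them. Lowering.

Call:
{"name": "send_rows", "arguments": {
  "motion": [0,0,0,0,0,0.005,0.03,0,0,0,0,0,0.01,0.03,0,0,0,0,0,0.015,0.03,0,0,0,0,0,0.015,0.03],
  "force": 35
}}

```text
clock: 7.68
eef_pos: [497.9, 47.5, 86.5]
eef_rot: [3.141, 0.0, -0.002]
wrist_force: [0.3, 0.7, -1.7]
width: 0.42
grasp_force: 34.9
```

Call:
{"name": "send_rows", "arguments": {
  "motion": [0,0,0,0,0,0.005,0.03,0,0,0,0,0,0.01,0.03,0,0,0,0,0,0.015,0.03,0,0,0,0,0,0.018,0.03,0,0,0,0,0,0.018,0.03],
  "force": 35
}}

```text
clock: 8.3
eef_pos: [498.1, 47.5, 68.7]
eef_rot: [3.142, 0.0, -0.001]
wrist_force: [0.4, 0.3, -1.0]
width: 0.425
grasp_force: 34.9
```

Call:
{"name": "send_rows", "arguments": {
  "motion": [0,0,0,0,0,0.002,0.03,0,0,0,0,0,0.004,0.03,0,0,0,0,0,0.005,0.03,0,0,0,0,0,0.005,0.03],
  "force": 35
}}

```text
clock: 8.8
eef_pos: [498.3, 47.5, 64.0]
eef_rot: [-3.142, -0.0, -0.0]
wrist_force: [0.1, 0.3, -1.8]
width: 0.423
grasp_force: 34.9
```

Call:
{"name": "send_rows", "arguments": {
  "motion": [0,0,0,0,0,0.001,0.03,0,0,0,0,0,0.002,0.03,0,0,0,0,0,0.002,0.03]
}}

```text
clock: 9.18
eef_pos: [498.4, 47.5, 63.9]
eef_rot: [-3.141, 0.0, -0.001]
wrist_force: [-4.8, 0.3, 18.9]
width: 0.421
grasp_force: 34.9
```

Call:
{"name": "send_rows", "arguments": {
  "motion": [0,0,0,0,0,-0.0015,0.03,0,0,0,0,0,-0.0015,0.07,0,0,0,0,0,-0.0015,0.07,0,0,0,0,0,-0.0015,0.07,0,0,0,0,0,-0.03,0.07,0,0,0,0,0,-0.08,0.07,0,0,0,0,0,-0.12,0.07,0,0,0,0,0,-0.12,0.0,0,0,0,0,0,-0.12,0.0,0,0,0,0,0,-0.12,0.0,0,0,0,0,0,-0.12,0.0],
  "force": 35
}}

```text
clock: 10.55
eef_pos: [497.6, 47.4, 180.9]
eef_rot: [3.141, 0.0, -0.003]
wrist_force: [0.3, -0.3, 0.2]
width: 0.356
grasp_force: 0.0
```

```bash
python3 - <<'E'
from h import *
s=state();P=np.array(s["eef_pos"]);print(s["clock"],P,s["width"])
im=read_camera("wrist");b=read_camera("side")
for r in tip_of("wrist","lever_pad")[:2]:
    uv=np.array(r["location"])*[640,400];print("pad",r["score"],uv,onz("wrist",uv,118,s))
for r in tip_of("wrist","camera_center")[:2]:
    uv=np.array(r["location"])*[640,400];print("cen",r["score"],uv,onz("wrist",uv,76,s))
A=cv2.resize(im[150:400,190:440],(400,400),interpolation=cv2.INTER_CUBIC)
cv2.imwrite("pics/w5.png",np.hstack([A,cv2.resize(b[150:230,230:310],(400,400),interpolation=cv2.INTER_CUBIC)]))
E
```

```text
10.55 [497.63332254  47.41321237 180.94685714] 0.35559326293061105
pad 0.8 [313.024 189.32 ] [516.44834044  49.19734378 118.        ]
cen 0.83 [313.216 199.32 ] [496.13865622  49.39771191  76.        ]
```

View pics/w5.png

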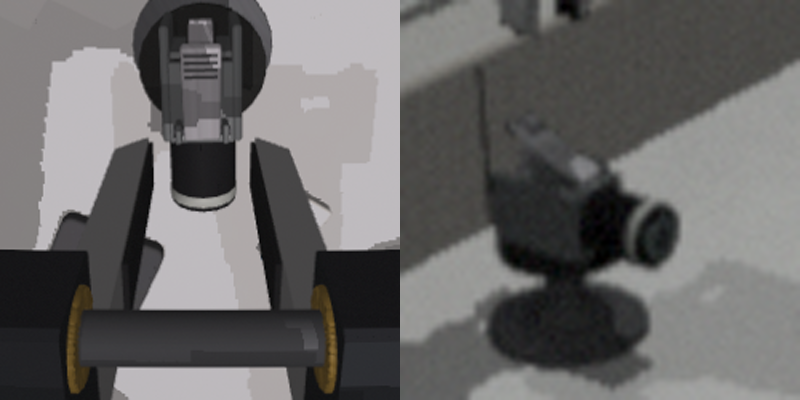

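The camera sits on the seat with its lever raised. The pad is near (516,48,118). Next: shut the fingers and move above the pad.

Call:
{"name": "send_rows", "arguments": {
  "motion": [0,0,0,0.0195,0,0,0,0,0,0,0.0195,0,0.02,0,0,0,0,0.0195,0,0.04,0,0,0,0,0.0195,0,0.053,0,0,0,0,0.0195,0,0.053,0],
  "force": 20
}}

```text
clock: 11.38
eef_pos: [517.2, 47.4, 128.2]
eef_rot: [3.141, 0.0, -0.003]
wrist_force: [-0.6, 0.6, -0.2]
width: 0.003
grasp_force: 0.0
```

Call:
{"name": "send_rows", "arguments": {
  "motion": [0,0,0,0,0,0.004,0,0,0,0,0,0,0.008,0,0,0,0,0,0,0.012,0,0,0,0,0,0,0.016,0,0,0,0,0,0,0.02,0,0,0,0,0,0,0.0225,0,0,0,0,0,0,0.0225,0]
}}

```text
clock: 12.25
eef_pos: [517.1, 47.5, 106.1]
eef_rot: [3.141, 0.0, -0.003]
wrist_force: [0.5, 0.3, 3.2]
width: 0.005
grasp_force: 1.2
```

Pressing on until it stops.

Call:
{"name": "send_rows", "arguments": {
  "motion": [0,0,0,0,0,0.0015,0,0,0,0,0,0,0.003,0,0,0,0,0,0,0.004,0,0,0,0,0,0,0.004,0]
}}

```text
clock: 12.75
eef_pos: [518.4, 47.6, 103.3]
eef_rot: [-3.141, -0.0, -0.002]
wrist_force: [2.4, -0.6, 10.3]
width: 0.004
grasp_force: 4.9
```

Call:
{"name": "send_rows", "arguments": {
  "motion": [0,0,0,0,0,0.001,0,0,0,0,0,0,0.002,0,0,0,0,0,0,0.002,0,0,0,0,0,0,0.002,0]
}}

```text
clock: 13.25
eef_pos: [519.0, 47.6, 102.6]
eef_rot: [-3.141, 0.0, -0.005]
wrist_force: [0.7, -0.2, 21.8]
width: 0.004
grasp_force: 10.7
```

Call:
{"name": "send_rows", "arguments": {
  "motion": [0,0,0,0,0,-0.005,0,0,0,0,0,0,-0.03,0,0,0,0,0,0,-0.07,0,0,0,0,0,0,-0.08,0,0,0,0,0,0,-0.08,0]
}}

```text
clock: 13.88
eef_pos: [516.8, 47.5, 180.0]
eef_rot: [3.141, 0.0, -0.003]
wrist_force: [-1.4, -0.3, -0.4]
width: 0.005
grasp_force: 0.0
```

```bash
python3 - <<'E'
from h import *
s=state();P=np.array(s["eef_pos"]);print(s["clock"],P,s["wrist_force"])
im=read_camera("wrist");b=read_camera("side")
for r in tip_of("wrist","lever_pad")[:2]:
    uv=np.array(r["location"])*[640,400];print("pad",r["score"],uv,onz("wrist",uv,103.5,s))
A=cv2.resize(im[150:400,190:440],(400,400),interpolation=cv2.INTER_CUBIC)
cv2.imwrite("pics/w6.png",np.hstack([A,cv2.resize(b[150:230,230:310],(400,400),interpolation=cv2.INTER_CUBIC)]))
E
```

```text
13.875 [516.77257699  47.47015384 180.03574866] [-1.39581382 -0.30231046 -0.39540827]
```

View pics/w6.png

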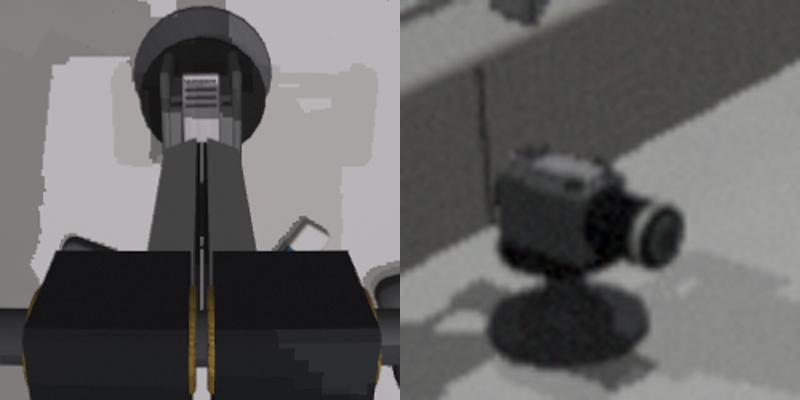

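The side crop shows the camera flat on the seat, the lever lying flat along its top, and the gripper well clear.

```bash
python3 -c "
from station import arm; print(arm.sign_off())"
```

```text
the job is handed in; nothing more can be done
None
```

The camera is seated on the ball stand, its lever pressed down to the stop after seating, and the job was handed in at about 14 s with the gripper clear; the sign-off gave no verdict.

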